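Lock the balance with its transport pin

ROBOT

A 6-joint arm with a two-finger parallel gripper is mounted at the origin on the work surface. World frame = base frame: x ahead of the robot, y to its left, z up, the work surface at z = 0. Lengths are in mm, angles in rad, forces in N, time in s.
With the tool pointing down it reaches from about 275 to 1000 mm from the base axis. Payload 8.4 kg.
Tool frame: the origin (TCP) lies at the very end of the fingers, on their centre line; the grasp point (between the pads) lies 19 mm behind it; z points along the fingers, y is the direction in which the jaws open and shut (so a half turn about z gives the same grasp; the last joint's range is limited). The gripper opens to 85 mm and grips with 20 to 120 N. Pads are 22 mm wide; open, the fingers measure 114 mm over their backs; the gripper's body (76 mm by 85 mm) begins 54 mm behind the grasp point. The pads swing forward as they close: fully open they stand 13 mm farther back than shut.
Start: joints at [-1.181, 0.353, 1.633, -0, 1.155, -0.002], TCP at [238.657, -577.643, 231.281] pointing down, gripper open.
Joint ranges: [-2.63, 2.63], [-0.92, 2.1], [0.06, 2.66], [-1.3, 4.44], [0, 2.69], [-3.02, 3.02]. Speed limits (rad/s): [2.22, 2.22, 2.79, 3.14, 3.14, 3.14].

INTERFACE

Orientations are given as [roll, pitch, yaw] about the fixed x, y, z axes, in that order (R = Rz(yaw) Ry(pitch) Rx(roll)).
In Python, from rig import r gives the robot as it stands.
- The arm moves only by the tool move_arm, never from a script. Its argument "increments" is a list of rows, each an object of numbers: "tx", "ty", "tz": the shift along the tool's x, y, z in cm; "rx", "ry", "rz": the turn, a rotation vector about the tool's x, y, z in degrees; "gripper": the gripper's target within -1 to 1 (fully open at 1, half-way at 0, shut at -1). A call has 1 to 12 rows; each row shifts and turns the commanded pose from where the row before left it, along the tool's axes as they then stand; what a row does not reach is not made up. A row lasts 1/10 s, in which the tool goes at most 50 mm and 8.59 degrees, less where a joint would pass 70% of its speed; a pose out of reach is approached as far as the arm can. A call is refused whole if a number of a shift passes 5 or a number of a turn 8.59, either way. A call with a gripper value outside its range is refused whole. The fingers move at their own pace and stop on an object; "squeeze" is the grip in N (left out, the last holds). Time passes only in rows, so rows that do not move let the fingers close. It gives the time, the measured TCP pose, the force and the opening at its end, in the units of the state.
- r.sense(): the state, without advancing time (a new reading comes with each control period).
- r.grab_frame(name): name is "scene" or "side" or "wrist"; returns (picture, depth): 480x640x3 uint8, red, green, blue; 480x640 float32, mm along the optical axis (not along the pixel's ray), 0 where there is no reading.
- r.camera_model(name): a dict with "fx", "fy", "cx", "cy" (pixels), "R" (3x3) and "t" (3): a world point X has camera coordinates R X + t; the wrist camera has in their place "hand_eye" (4x4, takes a point from camera to tool coordinates, whose origin is the TCP and whose axes are the flange's). Camera axes: x right, y down, z forward; pixel columns grow to the right and rows downward; lengths in mm; the calibration is good to about 2 mm. A picture is of the moment at which its call begins: read the wrist's pose just before it. camera_model takes no time and is no camera call.
- r.sign_off(): hands the job in, once; it reports no verdict.
Trained networks look in the newest picture that a camera, given by its name, has taken for a name from the list of things; names that differ only in an ending like _2 or _b are one class to them, and where a whole thing is asked for, a point or a joint stands for the part that bears it (a point fixed in the world has none). Each returns a list of dicts, best first, with "confidence" (0 to 1); they miss things now and then, are a little off and sometimes report something else, mostly with a low value. They report only what shows in the picture. A call takes as long as a camera call. They do not tell look-alikes from the thing itself.
- r.cut_out(query, camera): "mask" (480x640 bool, what is visible of it) and "bbox" ([left, top, right, bottom] in pixels, round what is visible of it).
- r.place_of(query, camera): "location" ([row, column] in pixels: a listed point, or the origin of a listed thing).
The state is a dict: "clock": time; "qpos": joint angles; "qvel": joint speeds; "joint_efforts": joint torques, N m; "eef_pos": TCP position; "tcp_rot": TCP orientation; "contact_force": force on the tool from outside, world axes, zero at the start; "wrist_torque": the same for the moment, N m; "opening": opening from 0.0 (shut) to 1.0 (fully open).
Only numpy, scipy, OpenCV 4.12 (cv2) and the standard library are available. Lean on these libraries where they do the work, as an engineer would, in place of code of your own. Each camera call takes 0.05 s, during which the arm holds its last target. There are 200 camera calls.

TASK

The lab balance is going to be carried away: pull the red-handled lock pin out of its aluminium stand and put it into the lock hole in the balance. The hole is hidden at the bottom of the dark well ringed in red, somewhere off its middle, so feel for it gently with the pin's tip sliding over the well's floor until it drops in, then leave the pin upright and fully home, and let go. Do not disturb the other things on the bench.

Things in the scene. Friction and masses are not known exactly. Their poses are not given: they have to be found in the camera images.
- pin_grip (a point): Where to grip the lock pin: a point on the axis of its red square handle, 20 x 20 mm and 45 mm high, faces along this point's x and y; the handle runs from 25 mm below to 20 mm above the point. z points up the pin. The pin is 90 mm long, 50 to 100 g, loose, and starts upright in the stand.
- pin_tip (a point): Centre of the pin's flat lower end, on its axis, 70 mm below pin_grip; same axes. The shaft is round steel, 10 mm thick, 45 mm long below the handle; its lowest 2 mm taper to 7 mm.
- stand: Aluminium block 60 x 60 x 40 mm, fixed, with a blind hole of 11.6 mm, 25 mm deep, in the middle of its top; the pin stands in it. Origin: centre of its underside, z up.
- balance: White lab balance without its weighing pan, fixed. Origin: on the table directly under the well's centre; z up, x towards its back. The flat top is 70 mm above the table and a square of 170 mm centred on the well; a lower keypad reaches 155 mm to the front. Its weighing cell is delicate: more than 40 N between the balance and pin or gripper damages it.
- well_floor (a point): Centre of the flat black floor of the well in the balance's top, 45 mm above the table; the balance's axes. The well is round, 32 mm wide, 25 mm deep, upright, its rim ringed in red.
- well_mouth (a point): Centre of the well's mouth, 25 mm above well_floor. In the floor is the lock hole: upright, 11.6 mm wide, blind, 18 mm deep, fixed; its centre is 4.5 to 7.5 mm from the floor's centre in an unknown direction, new each time. With the pin home, its tip stands on the hole's bottom (27 mm above the table) and the red handle ends 2 mm above the balance's top.
- beaker: Glass beaker, 70 mm wide, 85 mm high, a bystander. Origin: centre of its underside.
- bottle: Brown glass bottle, 60 mm wide, 120 mm high, a bystander. Origin: centre of its underside.
- pan: The balance's round steel weighing pan, 110 mm wide, 12 mm high, lying on the bench, a bystander. Origin: centre of its underside.
- weight: Brass calibration weight with a knob, 24 mm wide, 42 mm high, a bystander. Origin: centre of its underside.
Things that resemble listed ones, but are neither listed nor needed, are in the scene too. Several things look just like the stand: the one meant starts farthest from the robot's base.

How it is judged (in metres and radians):
On the way, in this order (a step that is already met when the one before it is completed fails the run):
1. the pin is drawn clear of its stand (z of pin_tip in the frame of stand above 0.045 m), for 0.1 s.
2. the pin's tip is in the well, at or near its floor (horizontal distance between pin_tip and balance below 0.013 m and z of pin_tip in the frame of balance below 0.05 m), for 0.05 s.
At the end, for the whole second after the job is handed in: The pin's tip is within 2.5 mm of the bottom of the lock hole (less than 29.5 mm above the balance's underside and within 11 mm of the well's centre), the pin is upright within 10 degrees, released and at rest; the four bystanders are within 30 mm of where they stood (z of pin_tip in the frame of balance below 0.0295 m and horizontal distance between pin_tip and balance below 0.011 m and angle between pin_tip's own z axis and vertical below 0.17 rad and linear speed of pin below 0.02 m/s and distance of each of beaker, bottle, pan, weight from where it was at the start of the episode below 0.03 m); the robot touches nothing.
It fails at once if pin and balance press on each other with more than 40 N (contact force between pin and balance above 40 N).
It fails at once if the gripper presses on the balance with more than 40 N (contact force between any of the fingers, the arm and balance above 40 N).
It fails at once if a bystander is shoved by more than 30 mm or tipped over (distance of any of beaker, bottle, pan, weight from where it was at the start of the episode above 0.03 m or angle between any of beaker, bottle, pan, weight's own z axis and vertical above 0.35 rad).
It also fails if it takes over 61 s, if anything falls off the work surface, if the arm or the gripper's body presses on something with over 40 N, if the wrist force passes 120 N, or if a joint passes its speed limit or range.

## Working session

There is one attempt and no reset: what is moved stays moved. The work goes in short steps, Python scripts to look and compute and a tool call to move; the robot and the scene stay as the last step left them, time stands still between calls to the robot, and variables do not carry over. Pictures are saved under pics/ and viewed, about 8 in all and at most 12, crops included, and the job is handed in when it is done.

Besides the shell and the picture viewer there is one more tool, called after "Request:" by a JSON object that holds its "op" and its "data", one argument or row to a line. move_arm: Moves the arm, as the interface text tells. Its arguments: {"type":"object","properties":{"increments":{"type":"array","items":{"type":"object","properties":{"tx":{"type":"number"},"ty":{"type":"number"},"tz":{"type":"number"},"rx":{"type":"number"},"ry":{"type":"number"},"rz":{"type":"number"},"gripper":{"type":"number"}}}},"squeeze":{"type":"number"}},"required":["increments"]}

```bash
mkdir -p pics; ls; cat > h.py <<'E'
import numpy as np, cv2
from rig import r
def save(n,img): cv2.imwrite('pics/'+n,cv2.cvtColor(img,cv2.COLOR_RGB2BGR))
def world(cam,depth_uv,st=None):
    "rows (u,v,d) -> world"
    m=r.camera_model(cam); a=np.atleast_2d(np.array(depth_uv,float))
    p=np.c_[(a[:,0]-m['cx'])/m['fx']*a[:,2],(a[:,1]-m['cy'])/m['fy']*a[:,2],a[:,2]]
    if 'R' in m: return (p-np.array(m['t']))@np.array(m['R'])
    from scipy.spatial.transform import Rotation as Ro
    H=np.array(m['hand_eye']); p=p@H[:3,:3].T+H[:3,3]
    return p@Ro.from_euler('xyz',st['tcp_rot']).as_matrix().T+np.array(st['eef_pos'])
def onplane(cam,uv,z,st=None):
    "pixel(s) (u,v) ray meets height z"
    uv=np.atleast_2d(uv); n=len(uv)
    a=world(cam,np.c_[uv,np.full(n,1.)],st); b=world(cam,np.c_[uv,np.full(n,1000.)],st)
    return a+(b-a)*((z-a[:,2])/(b[:,2]-a[:,2]))[:,None]
E
python3 - <<'E'
from h import *
print(r.sense())
for c in ['scene','side']:
    im,d=r.grab_frame(c); save(c+'0.png',im); np.save(c+'0.npy',d)
    m=r.camera_model(c); print(c,-np.array(m['R']).T@m['t'],m['fx'])
    for q in ['pin_grip','stand','balance','well_mouth','beaker','bottle','pan','weight']:
        for o in r.place_of(q,c)[:4]:
            v,u=o['location']; dd=d[int(np.clip(v,0,479)),int(np.clip(u,0,639))]
            print(q,round(o['confidence'],2),[round(u),round(v)],world(c,[(u,v,dd)]).round()[0])
E
```

```text
pics
{'clock': 0.0, 'qpos': array([-1.18142952e+00,  3.53627447e-01,  1.63410544e+00, -1.36224224e-05,
        1.15519042e+00, -2.40876237e-03]), 'qvel': array([-4.94060521e-04,  2.77901897e-04,  1.09741206e-04, -4.37118545e-04,
        9.02919619e-05, -9.41558286e-04]), 'joint_efforts': array([-3.76523210e-03, -6.05255699e+01, -3.42068195e+01, -2.46053469e-04,
        9.48456698e-03,  7.33028128e-05]), 'eef_pos': array([ 238.46224818, -577.2285914 ,  230.58688037]), 'tcp_rot': array([-3.14026197e+00,  9.25016629e-06,  3.91781081e-01]), 'contact_force': array([ 0.13103439, -0.06715236, -0.21516584]), 'wrist_torque': array([-0.00051069,  0.02684543,  0.05262777]), 'opening': 0.9984941264894429}
scene [ 866.56501702 -457.01842696  891.17955038] 455.2822433893548
pin_grip 0.55 [373, 177] [568. 187.  99.]
stand 0.97 [325, 184] [458. 156.  29.]
stand 0.94 [278, 193] [385.  60.  39.]
stand 0.88 [318, 221] [512.  48.  38.]
stand 0.73 [366, 197] [565. 172.  38.]
balance 0.8 [262, 332] [ 587. -245.   69.]
well_mouth 0.72 [263, 319] [ 559. -215.   38.]
well_mouth 0.58 [260, 334] [ 586. -251.   70.]
beaker 0.96 [437, 154] [637. 403.  33.]
bottle 0.94 [243, 436] [ 680. -409.   84.]
pan 0.78 [395, 333] [790. -74.   5.]
weight 0.53 [338, 267] [608. -12.   7.]
side [ 202.32285546 1012.97166768  690.60586315] 587.4710906319115
stand 0.91 [343, 300] [493. 106.  29.]
stand 0.7 [297, 331] [541. 227.  28.]
stand 0.69 [356, 336] [434. 211.  32.]
balance 0.67 [361, 234] [ 529. -142.   40.]
well_mouth 0.7 [360, 209] [ 561. -241.   55.]
beaker 0.75 [199, 409] [609. 460.  33.]
bottle 0.69 [342, 201] [ 609. -251.   66.]
pan 0.62 [245, 249] [788. -57.   1.]
weight 0.57 [310, 273] [597.  11.  12.]
```

View pics/scene0.png

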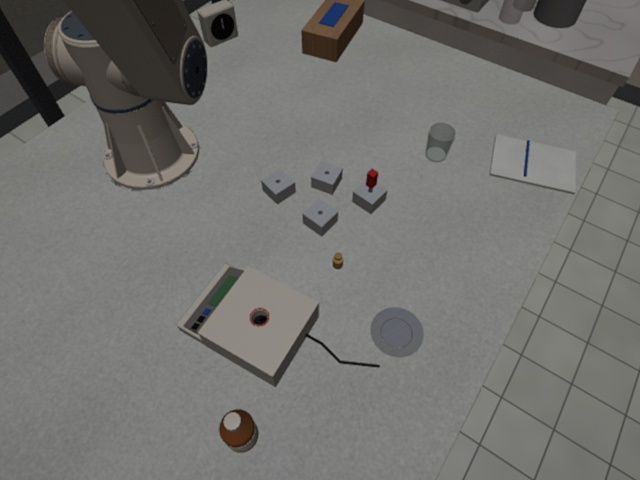

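View pics/side0.png

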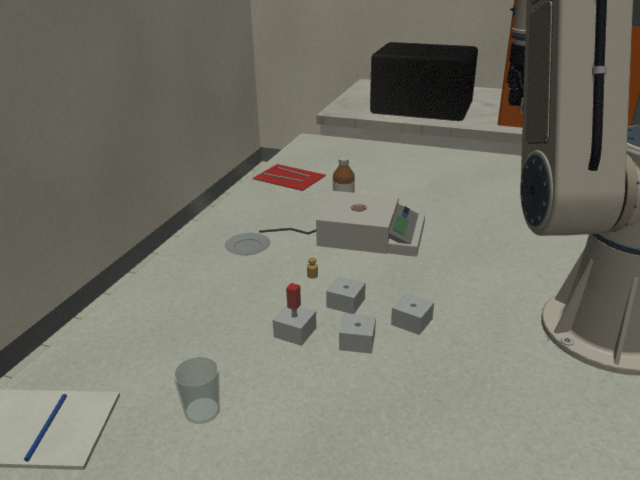

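The scene picture shows the look-alike blocks at (278,187), (327,177), (320,217) and (370,195). The last is the farthest from the base and holds the red pin at (372,178). The balance well is at (260,317).

```bash
cat >> h.py <<'E'
from scipy.spatial.transform import Rotation as Ro
def go(x,y,z,yaw=None,st=None):
    "print tool-frame increments (cm,deg) from measured pose to a tool-down target, translation first"
    st=st or r.sense(); R=Ro.from_euler('xyz',st['tcp_rot']); p=np.array(st['eef_pos'])
    t=R.inv().apply(np.array([x,y,z])-p)/10
    out='t(cm) %s n>=%d'%(t.round(2),np.ceil(np.linalg.norm(t)/5))
    if yaw is not None:
        rv=(R.inv()*Ro.from_euler('xyz',[np.pi,0,yaw])).as_rotvec(degrees=True); out+=' r(deg) %s'%rv.round(2)
    print(out,'pos',p.round(1),'rot',np.array(st['tcp_rot']).round(3),'F',np.array(st['contact_force']).round(1),'op',round(st['opening'],3),'clk',st['clock'])
E
python3 - <<'E'
from h import *
for c,box in [('scene',(355,160,390,200)),('side',(280,280,305,312))]:
    im=cv2.cvtColor(cv2.imread(f'pics/{c}0.png'),cv2.COLOR_BGR2RGB).astype(int); d=np.load(c+'0.npy')
    m=(im[...,0]>80)&(im[...,1]<60)&(im[...,2]<60); k=np.zeros_like(m); k[box[1]:box[3],box[0]:box[2]]=1; m&=k
    v,u=np.nonzero(m); P=world(c,np.c_[u,v,d[v,u]]); P=P[(P[:,2]>50)&(P[:,2]<115)]
    print(c,len(P),P.min(0).round(),P.max(0).round(),np.median(P,0).round())
    print(' ray mid at z82.5',onplane(c,[(u.mean(),v.mean())],82.5).round(1))
print(r.camera_model('wrist'))
im,d=r.grab_frame('wrist'); print(d.min(),d.max())
go(545,165,260,0.392)
E
```

```text
scene 48 [553. 184.  99.] [573. 201. 109.] [563. 192. 105.]
 ray mid at z82.5 [[554.7 210.   82.5]]
side 209 [547. 188.  59.] [568. 211. 108.] [558. 206.  89.]
 ray mid at z82.5 [[561.3 197.4  82.5]]
{'fx': 407.72368069198666, 'fy': 407.72368069198666, 'cx': 318.4541823865445, 'cy': 249.47568390313802, 'hand_eye': array([[-1.06864316e-04, -9.51521433e-01, -3.07582430e-01,
         7.93557177e+01],
       [ 9.99999924e-01, -2.17266942e-04,  3.24692941e-04,
         4.90768663e-01],
       [-3.75779786e-04, -3.07582372e-01,  9.51521383e-01,
        -1.42638531e+02],
       [ 0.00000000e+00,  0.00000000e+00,  0.00000000e+00,
         1.00000000e+00]])}
0.0 610.8655
t(cm) [ 56.67 -56.94  -2.87] n>=17 r(deg) [-0.    0.   -0.01] pos [ 238.7 -577.6  231.3] rot [-3.142  0.     0.392] F [ 0.9  0.8 -0. ] op 1.002 clk 0.95
```

Request:
{"op": "move_arm", "data": {
  "increments": [
    {"tx":2.96,"ty":-2.98,"gripper":1},
    {"tx":2.96,"ty":-2.98},
    {"tx":2.96,"ty":-2.98},
    {"tx":2.96,"ty":-2.98},
    {"tx":2.96,"ty":-2.98},
    {"tx":2.96,"ty":-2.98},
    {"tx":2.96,"ty":-2.98},
    {"tx":2.96,"ty":-2.98},
    {"tx":2.96,"ty":-2.98},
    {"tx":2.96,"ty":-2.98}
  ]
}}

```text
invalid input
```

Request:
{"op": "move_arm", "data": {
  "increments": [
    {"tx":2.96,"ty":-2.98},
    {"tx":2.96,"ty":-2.98},
    {"tx":2.96,"ty":-2.98},
    {"tx":2.96,"ty":-2.98},
    {"tx":2.96,"ty":-2.98},
    {"tx":2.96,"ty":-2.98},
    {"tx":2.96,"ty":-2.98},
    {"tx":2.96,"ty":-2.98},
    {"tx":2.96,"ty":-2.98},
    {"tx":2.96,"ty":-2.98},
    {},
    {}
  ]
}}

```text
invalid input
```

```bash
python3 - <<'E'
from h import *
st=r.sense(); im,d=r.grab_frame('wrist'); save('w1.png',im); np.save('w1.npy',d)
hsv=cv2.cvtColor(im,cv2.COLOR_RGB2HSV); m=((hsv[...,1]>150)&((hsv[...,0]<10)|(hsv[...,0]>170))&(hsv[...,2]>50))
v,u=np.nonzero(m&(d>0)); P=world('wrist',np.c_[u,v,d[v,u]],st)
P=P[np.linalg.norm(P[:,:2]-[559,199],axis=1)<50]; print(len(P),P.min(0),P.max(0))
T=P[P[:,2]>P[:,2].max()-4]; print('top',len(T),T.mean(0),cv2.minAreaRect(T[:,:2].astype(np.float32)))
go(559,199,230,0.392,st)
E
```

```text
Traceback (most recent call last):
ValueError: zero-size array to reduction operation minimum which has no identity
```

View pics/w1.png

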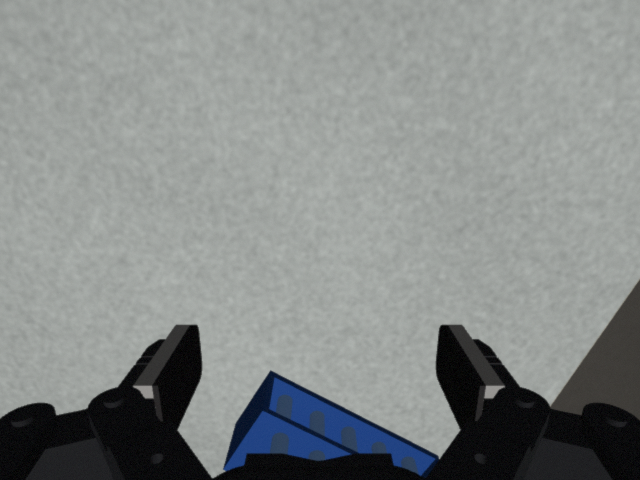

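The moves were refused as invalid input, so the arm hasn't moved. The wrist picture shows only bare bench and the fingers, with the finger tips at about (190,325) and (445,325). I'll retry with every field filled in.

Request:
{"op": "move_arm", "data": {
  "increments": [
    {"tx":2.96,"ty":-2.98,"tz":0,"rx":0,"ry":0,"rz":0,"gripper":1}
  ]
}}

```text
clock: 1.1
eef_pos: [253.9, -541.7, 231.3]
tcp_rot: [3.139, 0.001, 0.389]
contact_force: [0.2, 0.1, 0.1]
opening: 1.0
```

Request:
{"op": "move_arm", "data": {
  "increments": [
    {"tx":2.96,"ty":-2.98,"tz":0,"rx":0,"ry":0,"rz":0,"gripper":1},
    {"tx":2.96,"ty":-2.98,"tz":0,"rx":0,"ry":0,"rz":0,"gripper":1},
    {"tx":2.96,"ty":-2.98,"tz":0,"rx":0,"ry":0,"rz":0,"gripper":1},
    {"tx":2.96,"ty":-2.98,"tz":0,"rx":0,"ry":0,"rz":0,"gripper":1},
    {"tx":2.96,"ty":-2.98,"tz":0,"rx":0,"ry":0,"rz":0,"gripper":1},
    {"tx":2.96,"ty":-2.98,"tz":0,"rx":0,"ry":0,"rz":0,"gripper":1},
    {"tx":2.96,"ty":-2.98,"tz":0,"rx":0,"ry":0,"rz":0,"gripper":1},
    {"tx":2.96,"ty":-2.98,"tz":0,"rx":0,"ry":0,"rz":0,"gripper":1},
    {"tx":2.96,"ty":-2.98,"tz":0,"rx":0,"ry":0,"rz":0,"gripper":1},
    {"tx":2.96,"ty":-2.98,"tz":0,"rx":0,"ry":0,"rz":0,"gripper":1},
    {"tx":2.96,"ty":-2.98,"tz":0,"rx":0,"ry":0,"rz":0,"gripper":1}
  ]
}}

```text
clock: 2.2
eef_pos: [430.9, -109.9, 231.6]
tcp_rot: [3.141, -0.001, 0.392]
contact_force: [0.6, -0.6, -1.0]
opening: 0.998
```

Request:
{"op": "move_arm", "data": {
  "increments": [
    {"tx":2.96,"ty":-2.98,"tz":0,"rx":0,"ry":0,"rz":0,"gripper":1},
    {"tx":2.96,"ty":-2.98,"tz":0,"rx":0,"ry":0,"rz":0,"gripper":1},
    {"tx":2.96,"ty":-2.98,"tz":0,"rx":0,"ry":0,"rz":0,"gripper":1},
    {"tx":2.96,"ty":-2.98,"tz":0,"rx":0,"ry":0,"rz":0,"gripper":1},
    {"tx":2.96,"ty":-2.98,"tz":0,"rx":0,"ry":0,"rz":0,"gripper":1},
    {"tx":2.96,"ty":-2.98,"tz":0,"rx":0,"ry":0,"rz":0,"gripper":1},
    {"tx":2.96,"ty":-2.98,"tz":0,"rx":0,"ry":0,"rz":0,"gripper":1},
    {"tx":2.96,"ty":-2.98,"tz":0,"rx":0,"ry":0,"rz":0,"gripper":1},
    {"tx":0,"ty":0,"tz":0,"rx":0,"ry":0,"rz":0,"gripper":1},
    {"tx":0,"ty":0,"tz":0,"rx":0,"ry":0,"rz":0,"gripper":1}
  ]
}}

```text
clock: 3.2
eef_pos: [558.1, 199.9, 230.9]
tcp_rot: [3.141, 0.001, 0.394]
contact_force: [0.4, -0.7, -0.6]
opening: 0.998
```

```bash
cat > pin.py <<'E'
from h import *
import sys
st=r.sense(); im,d=r.grab_frame('wrist'); save(sys.argv[1]+'.png',im); np.save(sys.argv[1]+'.npy',d)
hsv=cv2.cvtColor(im,cv2.COLOR_RGB2HSV); m=((hsv[...,1]>150)&((hsv[...,0]<10)|(hsv[...,0]>170))&(hsv[...,2]>40))
v,u=np.nonzero(m&(d>0)); P=world('wrist',np.c_[u,v,d[v,u]],st)
k=np.linalg.norm(P[:,:2]-[559,199],axis=1)<50; P=P[k]; print(len(P),P.min(0),P.max(0), 'uv',u[k].mean(),v[k].mean())
T=P[P[:,2]>np.percentile(P[:,2],98)-5]; print('top',len(T),T.mean(0),cv2.minAreaRect(T[:,:2].astype(np.float32)))
go(559,199,230,0.392,st)
E
python3 pin.py w2
```

```text
1099 [550.50690388 186.28332633  65.50200028] [571.37690865 206.62650156 107.47136223] uv 323.9408553230209 231.71337579617835
top 779 [561.23824476 196.51412062 104.96298247] ((560.6878662109375, 196.39892578125), (19.221923828125, 19.59648895263672), 83.71250915527344)
t(cm) [0.05 0.12 0.09] n>=1 r(deg) [0.01 0.04 0.09] pos [558.1 199.9 230.9] rot [3.141e+00 1.000e-03 3.940e-01] F [ 0.4 -0.7 -0.6] op 0.998 clk 3.2
```

View pics/w2.png

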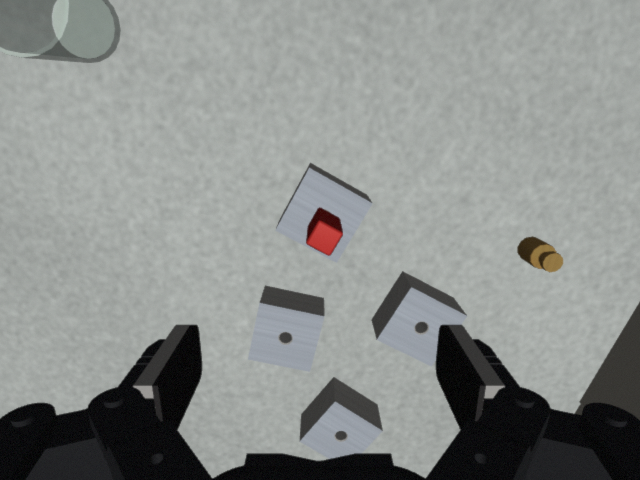

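The red handle top is at (325,232) in the stand that is farthest out. The other three blocks, at (285,338), (421,328) and (341,436), are empty, so this is the right pin. The measured top height of 105 mm and the 19.2 × 19.6 mm size match the description. Its yaw is about -6.3°, so I'll turn +28.8° in the tool frame and descend for a closer check.

Request:
{"op": "move_arm", "data": {
  "increments": [
    {"tx":0.1,"ty":0.4,"tz":1.2,"rx":0,"ry":0,"rz":7.2,"gripper":1},
    {"tx":0,"ty":0,"tz":1.2,"rx":0,"ry":0,"rz":7.2,"gripper":1},
    {"tx":0,"ty":0,"tz":1.2,"rx":0,"ry":0,"rz":7.2,"gripper":1},
    {"tx":0,"ty":0,"tz":1.2,"rx":0,"ry":0,"rz":7.2,"gripper":1},
    {"tx":0,"ty":0,"tz":0,"rx":0,"ry":0,"rz":0,"gripper":1},
    {"tx":0,"ty":0,"tz":0,"rx":0,"ry":0,"rz":0,"gripper":1}
  ]
}}

```text
clock: 3.85
eef_pos: [560.5, 195.0, 183.6]
tcp_rot: [3.141, 0.0, -0.108]
contact_force: [0.4, 0.9, 0.6]
opening: 0.996
```

```bash
sed -i 's/^go.*/go(561,196.5,68,-0.11,st)/' pin.py; python3 pin.py w3
```

```text
1545 [550.69591112 185.92293254  62.28160099] [571.4186516  206.29603214 107.06605526] uv 316.19417475728153 253.55016181229774
top 1062 [561.50236131 196.03421358 104.90245833] ((560.9725341796875, 196.1263427734375), (18.70197868347168, 19.40339469909668), 83.62451171875)
t(cm) [ 0.04 -0.16 11.56] n>=3 r(deg) [0.01 0.01 0.1 ] pos [560.5 195.  183.6] rot [ 3.141  0.    -0.108] F [0.4 0.9 0.6] op 0.996 clk 3.85
```

View pics/w3.png

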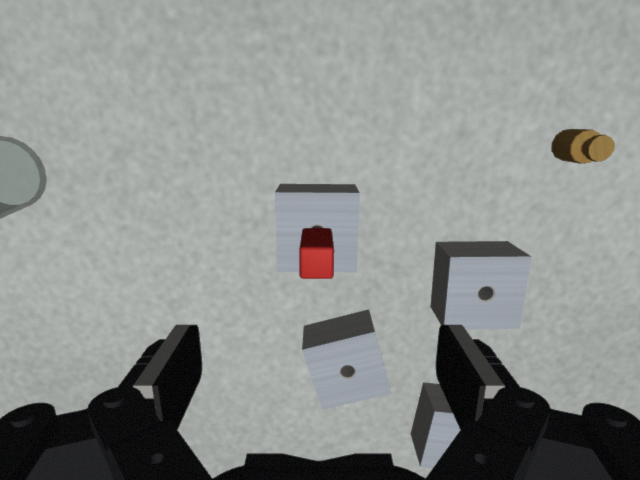

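The handle at (316,254) is square with the jaws and midway between them. Now I'll descend and grip.

Request:
{"op": "move_arm", "data": {
  "increments": [
    {"tx":0.05,"ty":-0.12,"tz":3.0,"rx":0,"ry":0,"rz":0,"gripper":1},
    {"tx":0,"ty":0,"tz":3.0,"rx":0,"ry":0,"rz":0,"gripper":1},
    {"tx":0,"ty":0,"tz":3.0,"rx":0,"ry":0,"rz":0,"gripper":1},
    {"tx":0,"ty":0,"tz":2.5,"rx":0,"ry":0,"rz":0,"gripper":1},
    {"tx":0,"ty":0,"tz":0,"rx":0,"ry":0,"rz":0,"gripper":1}
  ]
}}

```text
clock: 4.4
eef_pos: [559.4, 196.2, 66.0]
tcp_rot: [3.14, 0.004, -0.109]
contact_force: [0.0, -0.7, 0.1]
opening: 0.997
```

Request:
{"op": "move_arm", "data": {
  "squeeze": 30,
  "increments": [
    {"tx":0,"ty":0,"tz":0,"rx":0,"ry":0,"rz":0,"gripper":-1},
    {"tx":0,"ty":0,"tz":0,"rx":0,"ry":0,"rz":0,"gripper":-1},
    {"tx":0,"ty":0,"tz":0,"rx":0,"ry":0,"rz":0,"gripper":-1},
    {"tx":0,"ty":0,"tz":0,"rx":0,"ry":0,"rz":0,"gripper":-1},
    {"tx":0,"ty":0,"tz":0,"rx":0,"ry":0,"rz":0,"gripper":-1},
    {"tx":0,"ty":0,"tz":0,"rx":0,"ry":0,"rz":0,"gripper":-1},
    {"tx":0,"ty":0,"tz":0,"rx":0,"ry":0,"rz":0,"gripper":-1},
    {"tx":0,"ty":0,"tz":0,"rx":0,"ry":0,"rz":0,"gripper":-1}
  ]
}}

```text
clock: 5.2
eef_pos: [561.9, 197.3, 69.3]
tcp_rot: [-3.141, -0.001, -0.111]
contact_force: [-0.4, -0.1, 7.1]
opening: 0.228
```

Request:
{"op": "move_arm", "data": {
  "increments": [
    {"tx":0,"ty":0,"tz":-1,"rx":0,"ry":0,"rz":0,"gripper":-1},
    {"tx":0,"ty":0,"tz":-1,"rx":0,"ry":0,"rz":0,"gripper":-1},
    {"tx":0,"ty":0,"tz":-1,"rx":0,"ry":0,"rz":0,"gripper":-1},
    {"tx":0,"ty":0,"tz":-2,"rx":0,"ry":0,"rz":0,"gripper":-1},
    {"tx":0,"ty":0,"tz":-3,"rx":0,"ry":0,"rz":0,"gripper":-1},
    {"tx":0,"ty":0,"tz":-3,"rx":0,"ry":0,"rz":0,"gripper":-1},
    {"tx":0,"ty":0,"tz":-2,"rx":0,"ry":0,"rz":0,"gripper":-1},
    {"tx":0,"ty":0,"tz":0,"rx":0,"ry":0,"rz":0,"gripper":-1},
    {"tx":0,"ty":0,"tz":0,"rx":0,"ry":0,"rz":0,"gripper":-1}
  ]
}}

```text
clock: 6.1
eef_pos: [561.1, 197.1, 198.6]
tcp_rot: [-3.141, -0.001, -0.111]
contact_force: [-0.2, -0.4, -0.7]
opening: 0.225
```

```bash
python3 - <<'E'
from h import *
# well rim from scene and side: red pixels
for c,box in [('scene',(245,300,275,332)),('side',(345,200,372,216))]:
    im=cv2.cvtColor(cv2.imread(f'pics/{c}0.png'),cv2.COLOR_BGR2HSV)
    m=((im[...,0]<12)|(im[...,0]>168))&(im[...,1]>90); k=np.zeros_like(m); k[box[1]:box[3],box[0]:box[2]]=1; m&=k
    v,u=np.nonzero(m); q=onplane(c,np.c_[u,v],70); e=cv2.fitEllipse(q[:,:2].astype(np.float32)); print(c,len(u),e,q.mean(0).round(1))
s=[r.sense() for _ in range(3)]
go(558,-216,178,-0.111)
im,d=r.grab_frame('wrist'); save('w4.png',im); np.save('w4.npy',d)
E
```

```text
scene 73 ((561.854736328125, -224.60946655273438), (35.09425354003906, 35.87575912475586), 9.32938289642334) [ 564. -226.   70.]
side 21 ((558.6871948242188, -221.08224487304688), (35.48772048950195, 36.297367095947266), 102.8215103149414) [ 556.5 -222.6   70. ]
t(cm) [ 4.26 41.09  2.05] n>=9 r(deg) [-0.02 -0.03  0.01] pos [561.1 197.1 198.6] rot [-3.141e+00 -1.000e-03 -1.110e-01] F [-0.2 -0.4 -0.7] op 0.225 clk 6.1
```

View pics/w4.png

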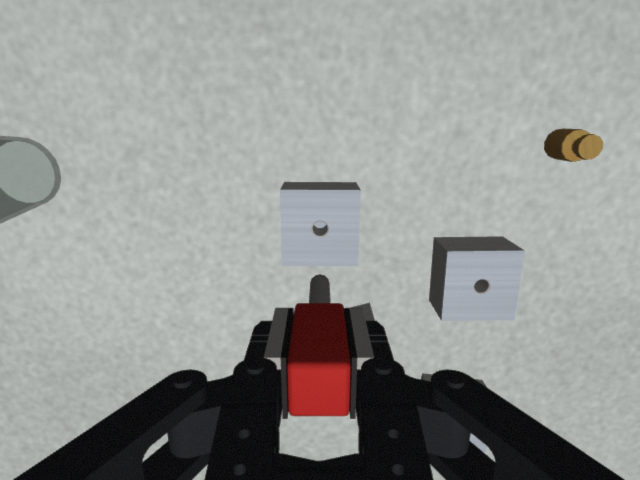

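The pin hangs upright and square between the jaws, tip at (320,280), and the stand is empty behind it with its hole at (320,228). Next is a view of the well.

Request:
{"op": "move_arm", "data": {
  "increments": [
    {"tx":0.06,"ty":4.2,"tz":0,"rx":0,"ry":0,"rz":0,"gripper":-1},
    {"tx":0.06,"ty":4.2,"tz":0,"rx":0,"ry":0,"rz":0,"gripper":-1},
    {"tx":0.06,"ty":4.2,"tz":0,"rx":0,"ry":0,"rz":0,"gripper":-1},
    {"tx":0.06,"ty":4.2,"tz":0,"rx":0,"ry":0,"rz":0,"gripper":-1},
    {"tx":0.06,"ty":4.2,"tz":0,"rx":0,"ry":0,"rz":0,"gripper":-1},
    {"tx":0.06,"ty":4.2,"tz":0,"rx":0,"ry":0,"rz":0,"gripper":-1},
    {"tx":0.06,"ty":4.2,"tz":0,"rx":0,"ry":0,"rz":0,"gripper":-1},
    {"tx":0.06,"ty":4.2,"tz":0,"rx":0,"ry":0,"rz":0,"gripper":-1},
    {"tx":0.06,"ty":4.2,"tz":0,"rx":0,"ry":0,"rz":0,"gripper":-1},
    {"tx":0.06,"ty":4.2,"tz":0,"rx":0,"ry":0,"rz":0,"gripper":-1},
    {"tx":0,"ty":0,"tz":0,"rx":0,"ry":0,"rz":0,"gripper":-1},
    {"tx":0,"ty":0,"tz":0,"rx":0,"ry":0,"rz":0,"gripper":-1}
  ]
}}

```text
clock: 7.35
eef_pos: [519.7, -221.4, 196.8]
tcp_rot: [-3.14, 0.003, -0.113]
contact_force: [0.2, 0.1, -1.0]
opening: 0.233
```

```bash
cat > well.py <<'E'
from h import *
import sys
st=r.sense(); im,d=r.grab_frame('wrist'); save(sys.argv[1]+'.png',im); np.save(sys.argv[1]+'.npy',d)
hsv=cv2.cvtColor(im,cv2.COLOR_RGB2HSV); m=((hsv[...,0]<12)|(hsv[...,0]>168))&(hsv[...,1]>110)&(hsv[...,2]>60)
v,u=np.nonzero(m); q=onplane('wrist',np.c_[u,v],70,st); k=(np.linalg.norm(q[:,:2]-[560,-222],axis=1)<28); q=q[k]
dd=d[v[k],u[k]]; W=world('wrist',np.c_[u[k],v[k],dd],st); W=W[dd>0]
print('rim z by depth',np.median(W[:,2]), 'uv',u[k].mean(),v[k].mean(),u[k].min(),u[k].max(),v[k].min(),v[k].max(),len(q))
print(cv2.fitEllipse(q[:,:2].astype(np.float32)))
from scipy.optimize import least_squares
f=least_squares(lambda p:np.hypot(q[:,0]-p[0],q[:,1]-p[1])-p[2],[560,-222,17],loss='soft_l1'); print('circle',f.x,'res',np.abs(f.fun).mean())
go(f.x[0],f.x[1],140,-0.111,st)
E
python3 well.py w5
```

```text
rim z by depth 71.13235144123529 uv 313.75373134328356 178.2070895522388 285 343 149 208 536
((560.56787109375, -223.08250427246094), (36.87669372558594, 36.90498733520508), 98.23174285888672)
circle [ 560.568117   -223.08174416   18.40222727] res 0.502522360852463
t(cm) [ 4.09 -0.29  5.67] n>=2 r(deg) [-0.06  0.15 -0.12] pos [ 519.7 -221.4  196.8] rot [-3.14e+00  3.00e-03 -1.13e-01] F [ 0.2  0.1 -1. ] op 0.233 clk 7.35
```

View pics/w5.png

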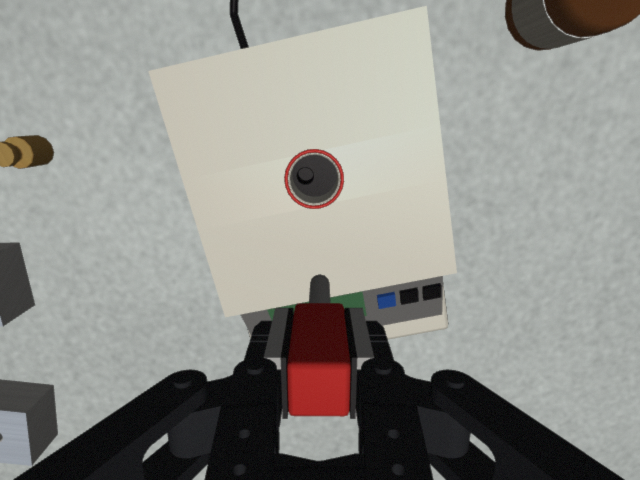

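The well's rim is centred at (314,178). Inside it a darker disc shows at (306,175), which may be the hole. I'll compute its position and check the pin tip's projection against the camera.

```bash
python3 - <<'E'
from h import *
im=cv2.imread('pics/w5.png'); c=im[135:221,270:356]; g=cv2.cvtColor(c,cv2.COLOR_BGR2GRAY)
big=cv2.resize(np.clip(c.astype(float)*2.5,0,255).astype(np.uint8),None,fx=6,fy=6,interpolation=cv2.INTER_CUBIC)
t=im[260:346,277:363]; big2=cv2.resize(np.clip(t.astype(float)*2.5,0,255).astype(np.uint8),None,fx=4,fy=4,interpolation=cv2.INTER_CUBIC)
o=np.zeros((516,516+344,3),np.uint8); o[:,:516]=big; o[:344,516:]=big2; cv2.imwrite('pics/w5c.png',cv2.resize(o,(800,480)))
st=dict(eef_pos=[519.7,-221.4,196.8],tcp_rot=[np.pi,0,-.112])
for z in (45,40,70): print(z,onplane('wrist',[(305.5,175),(313.8,178.2)],z,st).round(1).tolist())
m=r.camera_model('wrist');H=np.linalg.inv(np.array(m['hand_eye']))
for p in ([0,0,54],[0,0,9],[0,0,-36]):
    q=H[:3,:3]@p+H[:3,3]; print(p,q[:2]/q[2]*m['fx']+[m['cx'],m['cy']],'px/mm',m['fx']/q[2])
d=np.load('w5.npy'); print(world('wrist',[(u,v,d[v,u]) for u,v in [(306,175),(320,185),(325,178)]],st).round(1))
E
```

```text
45 [[561.0, -217.0, 45.0], [558.0, -222.6, 45.0]]
40 [[560.3, -216.8, 40.0], [557.3, -222.5, 40.0]]
70 [[564.2, -218.1, 70.0], [561.5, -223.3, 70.0]]
[0, 0, 54] [318.11132114 278.80771705] px/mm 1.9273499854711824
[0, 0, 9] [318.14934108 319.6596718 ] px/mm 2.4165357001604795
[0, 0, -36] [318.21322567 388.30287833] px/mm 3.2385104686704183
[[ 558.8 -216.6   28.2]
 [ 552.9 -226.5   46.6]
 [ 557.2 -230.7   44.6]]
```

View pics/w5c.png

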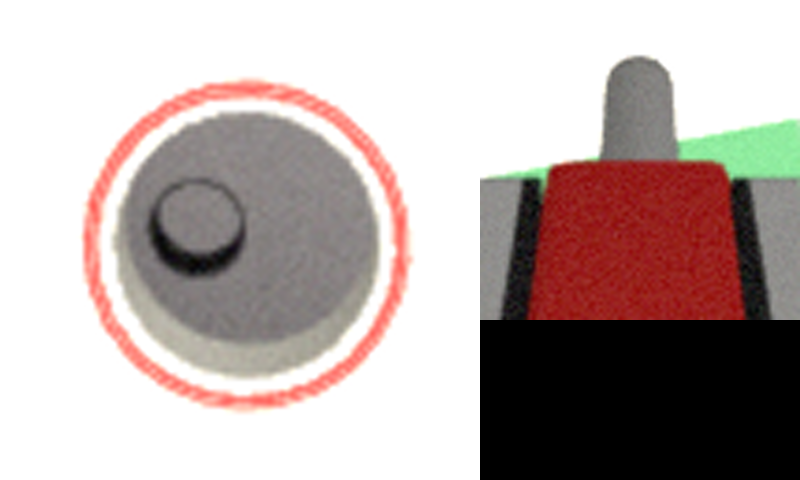

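The enlarged crop shows the hole's mouth at about (305.4,175.8). Depth inside it reads 28 mm (27 expected), so it is the real hole. It lies at about (561,-216.5), 6 mm from the well's centre. I'll land 4 mm short of it, on the floor, and slide in.

Request:
{"op": "move_arm", "data": {
  "increments": [
    {"tx":2.05,"ty":-0.27,"tz":1,"rx":0,"ry":0,"rz":0,"gripper":-1},
    {"tx":2.05,"ty":-0.28,"tz":1,"rx":0,"ry":0,"rz":0,"gripper":-1},
    {"tx":0,"ty":0,"tz":2,"rx":0,"ry":0,"rz":0,"gripper":-1},
    {"tx":0,"ty":0,"tz":1.5,"rx":0,"ry":0,"rz":0,"gripper":-1},
    {"tx":0,"ty":0,"tz":0,"rx":0,"ry":0,"rz":0,"gripper":-1},
    {"tx":0,"ty":0,"tz":0,"rx":0,"ry":0,"rz":0,"gripper":-1},
    {"tx":0,"ty":0,"tz":0,"rx":0,"ry":0,"rz":0,"gripper":-1}
  ]
}}

```text
clock: 8.1
eef_pos: [562.4, -220.0, 144.1]
tcp_rot: [3.141, -0.001, -0.111]
contact_force: [0.2, -0.6, -0.3]
opening: 0.233
```

```bash
python3 - <<'E'
from h import *
im,d=r.grab_frame('wrist'); save('w6.png',im[120:420,120:520])
s=r.sense(); go(561,-220.5,105,-0.111,s)
E
```

```text
t(cm) [-0.15  0.05  3.92] n>=1 r(deg) [ 0.02 -0.08  0.01] pos [ 562.5 -220.2  144.2] rot [ 3.141e+00 -1.000e-03 -1.110e-01] F [ 0.6 -0.2 -0.9] op 0.23 clk 8.15
```

View pics/w6.png

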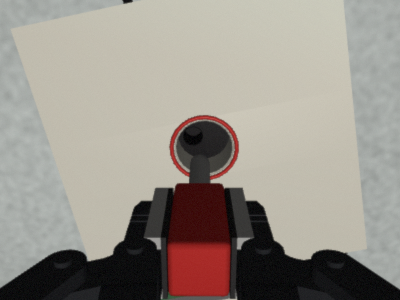

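The pin is above the well: the tip is at (200,160) in the crop, the hole at (193,135). I'll keep descending, gently.

Request:
{"op": "move_arm", "data": {
  "increments": [
    {"tx":-0.13,"ty":0.03,"tz":1,"rx":0,"ry":0,"rz":0,"gripper":-1},
    {"tx":0,"ty":0,"tz":1.2,"rx":0,"ry":0,"rz":0,"gripper":-1},
    {"tx":0,"ty":0,"tz":1.2,"rx":0,"ry":0,"rz":0,"gripper":-1},
    {"tx":0,"ty":0,"tz":0.6,"rx":0,"ry":0,"rz":0,"gripper":-1},
    {"tx":0,"ty":0,"tz":0,"rx":0,"ry":0,"rz":0,"gripper":-1},
    {"tx":0,"ty":0,"tz":0,"rx":0,"ry":0,"rz":0,"gripper":-1},
    {"tx":0,"ty":0,"tz":0,"rx":0,"ry":0,"rz":0,"gripper":-1}
  ]
}}

```text
clock: 8.85
eef_pos: [561.1, -220.4, 103.6]
tcp_rot: [3.141, -0.001, -0.111]
contact_force: [0.2, -0.2, -0.5]
opening: 0.223
```

Request:
{"op": "move_arm", "data": {
  "increments": [
    {"tx":0,"ty":0,"tz":0.1,"rx":0,"ry":0,"rz":0,"gripper":-1},
    {"tx":0,"ty":0,"tz":0.1,"rx":0,"ry":0,"rz":0,"gripper":-1},
    {"tx":0,"ty":0,"tz":0,"rx":0,"ry":0,"rz":0,"gripper":-1}
  ]
}}

```text
clock: 9.15
eef_pos: [560.8, -220.2, 101.3]
tcp_rot: [3.142, -0.0, -0.111]
contact_force: [0.2, 0.4, -1.2]
opening: 0.223
```

Request:
{"op": "move_arm", "data": {
  "increments": [
    {"tx":0,"ty":0,"tz":0.1,"rx":0,"ry":0,"rz":0,"gripper":-1},
    {"tx":0,"ty":0,"tz":0,"rx":0,"ry":0,"rz":0,"gripper":-1},
    {"tx":0,"ty":0,"tz":0,"rx":0,"ry":0,"rz":0,"gripper":-1}
  ]
}}

```text
clock: 9.45
eef_pos: [560.8, -220.2, 100.2]
tcp_rot: [-3.142, 0.0, -0.111]
contact_force: [0.6, 0.1, -1.3]
opening: 0.232
```

Request:
{"op": "move_arm", "data": {
  "increments": [
    {"tx":0,"ty":0,"tz":0.1,"rx":0,"ry":0,"rz":0,"gripper":-1},
    {"tx":0,"ty":0,"tz":0,"rx":0,"ry":0,"rz":0,"gripper":-1},
    {"tx":0,"ty":0,"tz":0,"rx":0,"ry":0,"rz":0,"gripper":-1}
  ]
}}

```text
clock: 9.75
eef_pos: [560.9, -220.3, 99.3]
tcp_rot: [3.142, -0.0, -0.111]
contact_force: [0.4, -0.2, -0.1]
opening: 0.232
```

Request:
{"op": "move_arm", "data": {
  "increments": [
    {"tx":0,"ty":0,"tz":0.05,"rx":0,"ry":0,"rz":0,"gripper":-1},
    {"tx":0,"ty":0,"tz":0,"rx":0,"ry":0,"rz":0,"gripper":-1},
    {"tx":0,"ty":0,"tz":0,"rx":0,"ry":0,"rz":0,"gripper":-1}
  ]
}}

```text
clock: 10.05
eef_pos: [561.0, -220.3, 99.1]
tcp_rot: [3.141, -0.0, -0.111]
contact_force: [-0.3, 0.2, 4.8]
opening: 0.227
```

Contact on the floor at about 5 N, at TCP z 99 as expected. Now sliding towards the hole in small steps.

Request:
{"op": "move_arm", "data": {
  "increments": [
    {"tx":-0.005,"ty":-0.05,"tz":0.01,"rx":0,"ry":0,"rz":0,"gripper":-1},
    {"tx":-0.005,"ty":-0.05,"tz":0,"rx":0,"ry":0,"rz":0,"gripper":-1},
    {"tx":-0.005,"ty":-0.05,"tz":0,"rx":0,"ry":0,"rz":0,"gripper":-1},
    {"tx":-0.005,"ty":-0.05,"tz":0,"rx":0,"ry":0,"rz":0,"gripper":-1},
    {"tx":0,"ty":0,"tz":0,"rx":0,"ry":0,"rz":0,"gripper":-1}
  ]
}}

```text
clock: 10.55
eef_pos: [560.9, -218.0, 98.5]
tcp_rot: [-3.141, -0.0, -0.111]
contact_force: [0.2, -0.5, 0.4]
opening: 0.229
```

Request:
{"op": "move_arm", "data": {
  "increments": [
    {"tx":-0.005,"ty":-0.05,"tz":0,"rx":0,"ry":0,"rz":0,"gripper":-1},
    {"tx":-0.005,"ty":-0.05,"tz":0,"rx":0,"ry":0,"rz":0,"gripper":-1},
    {"tx":0,"ty":0,"tz":0,"rx":0,"ry":0,"rz":0,"gripper":-1}
  ]
}}

```text
clock: 10.85
eef_pos: [560.5, -216.8, 98.3]
tcp_rot: [-3.141, 0.001, -0.111]
contact_force: [-0.4, 0.4, -0.4]
opening: 0.23
```

Request:
{"op": "move_arm", "data": {
  "increments": [
    {"tx":-0.005,"ty":-0.05,"tz":0,"rx":0,"ry":0,"rz":0,"gripper":-1},
    {"tx":-0.005,"ty":-0.05,"tz":0,"rx":0,"ry":0,"rz":0,"gripper":-1},
    {"tx":0,"ty":0,"tz":0,"rx":0,"ry":0,"rz":0,"gripper":-1}
  ]
}}

```text
clock: 11.15
eef_pos: [560.8, -216.1, 98.6]
tcp_rot: [-3.141, 0.0, -0.111]
contact_force: [-0.8, 0.2, -0.7]
opening: 0.227
```

The vertical force has vanished, so the tip is over the hole. I'll lower it stepwise.

Request:
{"op": "move_arm", "data": {
  "increments": [
    {"tx":0,"ty":0,"tz":0.1,"rx":0,"ry":0,"rz":0,"gripper":-1},
    {"tx":0,"ty":0,"tz":0,"rx":0,"ry":0,"rz":0,"gripper":-1},
    {"tx":0,"ty":0,"tz":0,"rx":0,"ry":0,"rz":0,"gripper":-1}
  ]
}}

```text
clock: 11.45
eef_pos: [560.9, -216.2, 97.7]
tcp_rot: [3.142, 0.0, -0.111]
contact_force: [0.2, -0.7, -0.2]
opening: 0.23
```

Request:
{"op": "move_arm", "data": {
  "increments": [
    {"tx":0,"ty":0,"tz":0.1,"rx":0,"ry":0,"rz":0,"gripper":-1},
    {"tx":0,"ty":0,"tz":0,"rx":0,"ry":0,"rz":0,"gripper":-1},
    {"tx":0,"ty":0,"tz":0,"rx":0,"ry":0,"rz":0,"gripper":-1}
  ]
}}

```text
clock: 11.75
eef_pos: [561.0, -216.2, 96.7]
tcp_rot: [-3.142, -0.0, -0.111]
contact_force: [0.6, -0.1, -0.5]
opening: 0.233
```

Request:
{"op": "move_arm", "data": {
  "increments": [
    {"tx":0,"ty":0,"tz":0.1,"rx":0,"ry":0,"rz":0,"gripper":-1},
    {"tx":0,"ty":0,"tz":0.1,"rx":0,"ry":0,"rz":0,"gripper":-1},
    {"tx":0,"ty":0,"tz":0.1,"rx":0,"ry":0,"rz":0,"gripper":-1},
    {"tx":0,"ty":0,"tz":0,"rx":0,"ry":0,"rz":0,"gripper":-1}
  ]
}}

```text
clock: 12.15
eef_pos: [561.0, -216.2, 93.6]
tcp_rot: [-3.142, -0.0, -0.111]
contact_force: [2.2, 1.1, -1.4]
opening: 0.232
```

Request:
{"op": "move_arm", "data": {
  "increments": [
    {"tx":0,"ty":0,"tz":0.15,"rx":0,"ry":0,"rz":0,"gripper":-1},
    {"tx":0,"ty":0,"tz":0.15,"rx":0,"ry":0,"rz":0,"gripper":-1},
    {"tx":0,"ty":0,"tz":0.15,"rx":0,"ry":0,"rz":0,"gripper":-1},
    {"tx":0,"ty":0,"tz":0.15,"rx":0,"ry":0,"rz":0,"gripper":-1},
    {"tx":0,"ty":0,"tz":0,"rx":0,"ry":0,"rz":0,"gripper":-1}
  ]
}}

```text
clock: 12.65
eef_pos: [561.0, -216.2, 87.5]
tcp_rot: [-3.142, -0.0, -0.111]
contact_force: [2.3, 0.8, -2.8]
opening: 0.231
```

Request:
{"op": "move_arm", "data": {
  "increments": [
    {"tx":0.02,"ty":-0.01,"tz":0.15,"rx":0,"ry":0,"rz":0,"gripper":-1},
    {"tx":0,"ty":0,"tz":0.15,"rx":0,"ry":0,"rz":0,"gripper":-1},
    {"tx":0,"ty":0,"tz":0.15,"rx":0,"ry":0,"rz":0,"gripper":-1},
    {"tx":0,"ty":0,"tz":0.1,"rx":0,"ry":0,"rz":0,"gripper":-1},
    {"tx":0,"ty":0,"tz":0,"rx":0,"ry":0,"rz":0,"gripper":-1}
  ]
}}

```text
clock: 13.15
eef_pos: [561.0, -216.1, 82.0]
tcp_rot: [-3.142, 0.0, -0.111]
contact_force: [1.9, 0.6, -2.0]
opening: 0.235
```

Request:
{"op": "move_arm", "data": {
  "increments": [
    {"tx":0,"ty":0,"tz":0.05,"rx":0,"ry":0,"rz":0,"gripper":-1},
    {"tx":0,"ty":0,"tz":0.05,"rx":0,"ry":0,"rz":0,"gripper":-1},
    {"tx":0,"ty":0,"tz":0,"rx":0,"ry":0,"rz":0,"gripper":-1}
  ]
}}

```text
clock: 13.45
eef_pos: [561.1, -216.2, 81.3]
tcp_rot: [3.142, -0.0, -0.111]
contact_force: [1.5, 0.5, 1.6]
opening: 0.228
```

The tip is on the bottom: 18 mm of travel and a light upward force. Now I'll release it.

Request:
{"op": "move_arm", "data": {
  "increments": [
    {"tx":0,"ty":0,"tz":0,"rx":0,"ry":0,"rz":0,"gripper":1},
    {"tx":0,"ty":0,"tz":0,"rx":0,"ry":0,"rz":0,"gripper":1},
    {"tx":0,"ty":0,"tz":0,"rx":0,"ry":0,"rz":0,"gripper":1},
    {"tx":0,"ty":0,"tz":0,"rx":0,"ry":0,"rz":0,"gripper":1},
    {"tx":0,"ty":0,"tz":0,"rx":0,"ry":0,"rz":0,"gripper":1},
    {"tx":0,"ty":0,"tz":0,"rx":0,"ry":0,"rz":0,"gripper":1},
    {"tx":0,"ty":0,"tz":0,"rx":0,"ry":0,"rz":0,"gripper":1},
    {"tx":0,"ty":0,"tz":0,"rx":0,"ry":0,"rz":0,"gripper":1}
  ]
}}

```text
clock: 14.25
eef_pos: [561.1, -216.1, 81.2]
tcp_rot: [3.142, 0.0, -0.111]
contact_force: [-0.2, -0.1, 0.9]
opening: 1.002
```

Request:
{"op": "move_arm", "data": {
  "increments": [
    {"tx":0,"ty":0,"tz":-2,"rx":0,"ry":0,"rz":0,"gripper":1},
    {"tx":0,"ty":0,"tz":-3,"rx":0,"ry":0,"rz":0,"gripper":1},
    {"tx":0,"ty":0,"tz":-3,"rx":0,"ry":0,"rz":0,"gripper":1},
    {"tx":0,"ty":0,"tz":-3,"rx":0,"ry":0,"rz":0,"gripper":1},
    {"tx":0,"ty":0,"tz":-2,"rx":0,"ry":0,"rz":0,"gripper":1},
    {"tx":0,"ty":0,"tz":0,"rx":0,"ry":0,"rz":0,"gripper":1},
    {"tx":0,"ty":0,"tz":0,"rx":0,"ry":0,"rz":0,"gripper":1}
  ]
}}

```text
clock: 14.95
eef_pos: [561.0, -216.1, 211.0]
tcp_rot: [3.141, -0.0, -0.111]
contact_force: [-0.4, 0.1, -0.1]
opening: 0.994
```

```bash
sed -e 's/559,199/561,-216/;s/^go.*/go(561,-216,68,-0.11,st)/' pin.py > pin2.py; python3 pin2.py w7; python3 - <<'E'
from h import *
im,d=r.grab_frame('scene'); a=cv2.cvtColor(cv2.imread('pics/scene0.png'),cv2.COLOR_BGR2RGB)
D=np.abs(im.astype(int)-a).max(2)
for n,(u,v) in dict(beaker=(440,142),bottle=(238,430),pan=(397,332),weight=(338,261)).items(): print(n,'mean pixel change',D[v-15:v+15,u-15:u+15].mean().round(1))
E
```

```text
1643 [ 542.17198723 -242.08660754   69.48173871] [ 579.86256754 -204.24102596  119.05482272] uv 320.2720632988436 243.76080340839928
top 961 [ 561.10874681 -216.2780456   116.87257281] ((560.6058959960938, -216.2913818359375), (19.241336822509766, 19.028226852416992), 84.02782440185547)
t(cm) [-1.00e-02 -1.00e-02  1.43e+01] n>=3 r(deg) [ 0.01 -0.02 -0.05] pos [ 561.  -216.1  211. ] rot [ 3.141 -0.    -0.111] F [-0.4  0.1 -0.1] op 0.994 clk 14.95
beaker mean pixel change 4.9
bottle mean pixel change 4.3
pan mean pixel change 4.9
weight mean pixel change 5.5
```

View pics/w7.png

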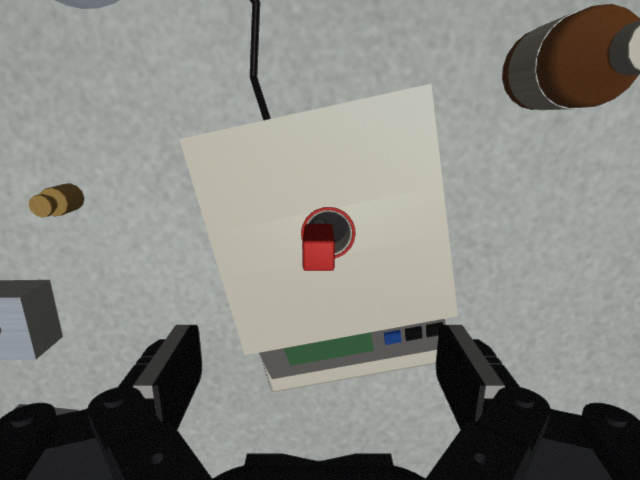

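The handle at (319,250) is upright and free of the gripper. Its top is at 116.9 mm (117 expected), so the pin is home, and the bystanders haven't moved.

```bash
python3 -c "
from rig import r
print(r.sign_off())"
```

```text
the job is handed in; nothing more can be done
None
```

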